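# Fetch the silver gauge rod from the drawer and set it against the V-rail stop

## Task

Pull open the drawer of the small grey unit by its handle, take out the silver rod (leave the brass one in the drawer) and lay it lengthwise in the groove of the V-rail, its front end more than 2 cm short of the blue stop, and let go of it. Then push the rod gently along the groove until it touches the stop, and last of all push the drawer fully shut; leave the vials standing where they are.

Things in the scene. Friction and masses are not known exactly. Their poses are not given: they have to be found in the camera images.
- unit: Grey one-drawer instrument unit with a white drawer front, fixed on the bench: 200 (x) x 260 (y) x 88 mm high. Origin: centre of its underside; x points from front to back, z up. The drawer front is 100 mm in front (-x) of the origin and the drawer slides out along -x. Drawer inside 155 x 218 mm; floor 22 mm, wall rims 66 mm, top of the white front 76 mm above the bench.
- unit_drawer0 (a joint): Drawer slide in m: 0 is fully shut, 0.134 fully open; it may start up to 0.012 open. It runs with light friction (a few N) and stays where it is left. At 0.12 or more the rods are clear of the unit's top.
- unit_drawer0_handle (a point): Middle of the steel bar handle, a level round bar 11 mm thick and 130 mm long parallel to the unit's y, on two posts 102 mm apart; its axis is 50 mm above the bench, 35 mm in front of the drawer's white front (29 mm of free gap behind it). The point moves with the drawer.
- drawer_mid (a point): Point midway between the two rods' places, moving with the drawer, axes as the unit's. Two pairs of black V-notched saddles, 50 mm to its +y and -y, hold the rods parallel to x with their axes at this height, 52 mm above the bench. The middle 66 mm of each rod hangs free between its saddles, 30 mm above the drawer floor.
- silver_rod: Loose silver-coloured aluminium rod, 24 mm diameter, 110 mm long, about 0.14 kg. Origin at its centre, x along its axis; both ends alike. At the start it lies in either pair of saddles in the drawer. Its middle may be up to 10 mm off the middle of the saddles.
- brass_rod: Loose yellow brass-coloured rod, same size and frame as the silver rod, in the other pair of saddles. It stays in the drawer.
- rail: V-rail fixed on the bench: dark base plate 190 (x) x 80 x 10 mm; on it a steel rail, x = -75 to +75 mm, with a 120-degree V-groove along x; at the +x end a blue stop plate 66 mm high, 44 wide. Origin: centre of underside, x towards the stop. The rail's edges are 41 mm above the bench and only 20 mm apart, narrower than the rod: fingers can straddle both down to 12 mm above the bench.
- rail_stop (a point): Point where the axis of a rod in the groove meets the face of the stop, 50 mm above the bench; same axes as the rail. A rod that touches the stop has its centre at x = -55 mm from here. The stop is rigid; a push of a few N moves the rod, 40 N would be rough.
- vial_1: White screw-cap vial standing on the bench, 25 mm diameter, 61 mm high, origin at the centre of its foot, z up. Bystander.
- vial_2: Another such vial, a bystander.
- vial_3: Another such vial, a bystander.

How it is judged:
By the outcome, as a careful person would: the job done as asked, in the order asked, and still so for the second after the job is handed in, with the robot touching nothing.
It also fails if it takes over 72 s, if anything falls off the work surface, if the arm or the gripper's body presses on something with over 40 N, if the wrist force passes 120 N, or if a joint passes its speed limit or range.

## Robot

A 7-joint arm with a two-finger parallel gripper is mounted at the origin on a cart in front of the work surface, level with it; the furniture and walls round the work are solid. World frame = base frame: x ahead of the robot, y to its left, z up, the work surface at z = 0. Lengths are in m, angles in rad, forces in N, time in s.
With the tool pointing down it reaches from about 0.4 to 0.85 m from the base axis. Payload 4.5 kg.
Tool frame: the origin (TCP) lies at the very end of the fingers, on their centre line; the grasp point (between the pads) lies 19 mm behind it; y points along the fingers, x is the direction in which the jaws open and shut, and the axes are right-handed (so a half turn about y gives the same grasp; the last joint's range is limited). The gripper opens to 88 mm and grips with 3 to 60 N. Pads are 18 mm wide; open, the fingers measure 123 mm over their backs; the gripper's body (75 mm by 187 mm) begins 45 mm behind the grasp point.
Start: joints at [1.349, 0.689, -0.195, 1.565, 0.157, 0.902, -0.215], TCP at [0.158, -0.605, 0.239] pointing down, gripper open.
Joint ranges: [-3.01, 3.01], [-0.46, 2.08], [-1.47, 1.51], [0.13, 2.56], [-1, 4.14], [0.04, 2.09], [-2.66, 2.66]. Speed limits (rad/s): [2.57, 2.57, 3.14, 3.14, 3.14, 3.14, 3.14].

## Interface

Orientations are given as a unit quaternion [x, y, z, w].
In Python, from plant import r gives the robot as it stands.
- The arm moves only by the shell command python3 -m inch 'ROWS' [OPENING] [FORCE]. ROWS is JSON, a list of rows, each a list of 6 numbers: the shift along the tool's x, y, z in mm, then the turn, a rotation vector about the tool's x, y, z in rad. In form: [[x, y, z, ax, ay, az], ...]. A call has 1 to 12 rows; each row shifts and turns the commanded pose from where the row before left it, along the tool's axes as they then stand; what a row does not reach is not made up. A row lasts 1/12 s, in which the tool goes at most 41.7 mm and 7.16 degrees, less where a joint would pass 70% of its speed; a pose out of reach is approached as far as the arm can. A call is refused whole if a number of a shift passes 41.7 or a number of a turn 0.125, either way. A call with a gripper value outside its range is refused whole. OPENING is the finger opening in mm, from 0 to 88.1, set as the call begins (- or left out, the last holds). The fingers move at their own pace and stop on an object; FORCE is the grip in N (left out, the last holds). Time passes only in rows, so rows that do not move let the fingers close. It gives the time, the measured TCP pose, the force and the opening at its end, in the units of the state.
- r.get_state(): the state, without advancing time (a new reading comes with each control period).
- r.snapshot(name): name is "scene" or "top" or "wrist"; returns a dict with "img" (384x512x3 uint8, red, green, blue), "range_z" (384x512 float32, m along the optical axis (not along the pixel's ray), 0 where there is no reading), "mtx" (3x3 intrinsics, pixels), "camera_from_world" (4x4, takes a point from world to camera coordinates); the wrist camera has in their place "tool_from_camera" (4x4, takes a point from camera to tool coordinates, whose origin is the TCP and whose axes are the tool frame's). Camera axes: x right, y down, z forward; pixel columns grow to the right and rows downward; lengths in m; the calibration is good to about 2 mm. A picture is of the moment at which its call begins: read the wrist's pose just before it.
- r.finish_job(): hands the job in, once; it reports no verdict.
The state is a dict: "clock": time; "q": joint angles; "qd": joint speeds; "joint_torque": joint torques, N m; "tool_pos": TCP position; "eef_rot": TCP orientation; "contact_force": force on the tool from outside, world axes, zero at the start; "moment": the same for the moment, N m; "opening": opening from 0.0 (shut) to 1.0 (fully open).
Only numpy, scipy, OpenCV 4.12 (cv2) and the standard library are available. Lean on these libraries where they do the work, as an engineer would, in place of code of your own. Each camera call takes 0.05 s, during which the arm holds its last target.

## Working session

There is one attempt and no reset: what is moved stays moved. The work goes in short steps, Python scripts to look and compute and a shell command to move; the robot and the scene stay as the last step left them, time stands still between calls to the robot, and variables do not carry over. Pictures are saved under pics/ and viewed, and the job is handed in when it is done.

```bash
ls; mkdir -p pics
cat > h.py <<'E'
import numpy as np, cv2
from scipy.spatial.transform import Rotation as R
from plant import r
def snap(n,fn):
    s=r.get_state(); d=r.snapshot(n); cv2.imwrite('pics/'+fn,cv2.cvtColor(d['img'],cv2.COLOR_RGB2BGR)); 
    T=np.eye(4)
    if n=='wrist':
        T[:3,:3]=R.from_quat(s['eef_rot']).as_matrix();T[:3,3]=s['tool_pos'];T=T@d['tool_from_camera']
    else: T=np.linalg.inv(d['camera_from_world'])
    d['wfc']=T
    z=d['range_z'].astype(float);v,u=np.mgrid[:z.shape[0],:z.shape[1]]
    K=d['mtx'];P=np.stack([(u-K[0,2])/K[0,0]*z,(v-K[1,2])/K[1,1]*z,z],-1)
    d['W']=P@T[:3,:3].T+T[:3,3]; d['W'][z==0]=np.nan
    np.savez('pics/'+fn+'.npz',W=d['W'],img=d['img'],T=T,K=K)
    return d
E
python3 - <<'E'
from h import *
s=r.get_state();print(s); print(R.from_quat(s['eef_rot']).as_matrix().round(3))
for n in('scene','top','wrist'): d=snap(n,n+'0.png'); print(n,d['wfc'].round(3).tolist(),d['mtx'].tolist())
E
```

```text
pics
{'clock': 0.0, 'q': array([ 1.34878954,  0.68998456, -0.19454368,  1.56636363,  0.15734019,
        0.90251406, -0.21509479]), 'qd': array([-0.00091209, -0.00108306, -0.00153359,  0.00137264, -0.00079464,
        0.00028975,  0.0006892 ]), 'joint_torque': array([ 2.44241892e-04, -5.27557361e+01, -1.26694310e+00, -1.53426504e+01,
       -5.27243502e-02,  6.55528042e-03,  1.74048964e-04]), 'tool_pos': array([ 0.15793335, -0.60404639,  0.23790522]), 'eef_rot': array([-0.55936261,  0.43265356, -0.43154433,  0.5600838 ]), 'contact_force': array([ 0.68401718, -0.15867004, -0.63069945]), 'moment': array([-0.01773723,  0.00934175, -0.03139965]), 'opening': 0.9982524587036339}
[[ 0.253 -0.001  0.967]
 [-0.967  0.002  0.253]
 [-0.002 -1.    -0.   ]]
scene [[0.434, -0.438, 0.787, -0.018], [-0.901, -0.212, 0.379, -0.249], [0.001, -0.874, -0.487, 0.479], [0.0, 0.0, 0.0, 1.0]] [[408.0902169860022, 0.0, 260.1287596323076], [0.0, 408.0902169860022, 196.1512483263489], [0.0, 0.0, 1.0]]
top [[-0.015, -0.98, 0.2, 0.455], [-1.0, 0.014, -0.006, 0.066], [0.003, -0.2, -0.98, 1.037], [0.0, 0.0, 0.0, 1.0]] [[454.6919147430258, 0.0, 264.1292717218722], [0.0, 454.6919147430258, 200.0698299270091], [0.0, 0.0, 1.0]]
wrist [[0.253, -0.924, -0.287, 0.232], [-0.968, -0.243, -0.071, -0.585], [-0.004, 0.295, -0.955, 0.384], [0.0, 0.0, 0.0, 1.0]] [[304.4902369945887, 0.0, 252.55570808808426], [0.0, 304.4902369945887, 186.660133844918], [0.0, 0.0, 1.0]]
```

View pics/scene0.png

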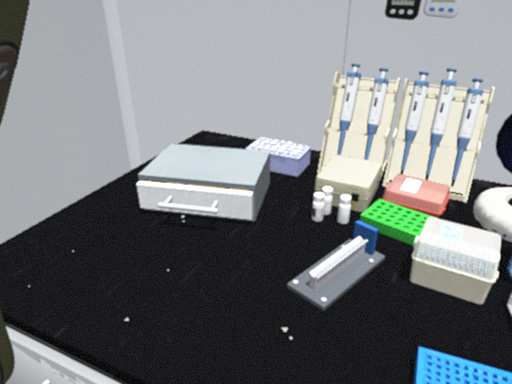

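View pics/top0.png

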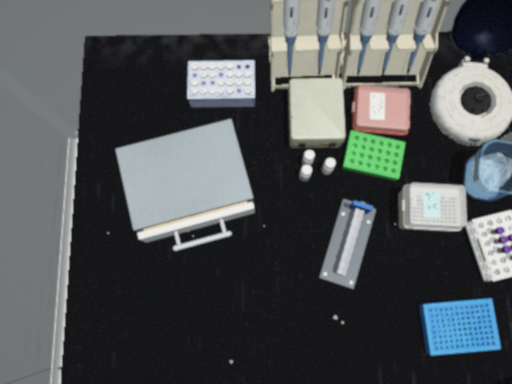

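The top view shows the unit at about (185,175) with its handle at (203,240). The rail is at (348,245), with its stop at the far end (358,207). The vials are at (308,157), (306,173) and (329,166). I'll work out poses next.

```bash
cat > m.py <<'E'
from h import *
for n in ('top0','scene0'):
    d=np.load(f'pics/{n}.png.npz');W=d['W'];im=d['img'].astype(int)
    x,y,z=W[...,0],W[...,1],W[...,2]
    print(n,'bench z',np.nanmedian(z[(x>.3)&(x<.5)&(abs(y)<.2)]))
    reg=(y>.05)&(y<.5)&(x>.3)&(x<.8)
    top=reg&(abs(z-.088)<.006)&(im.max(-1)-im.min(-1)<40)
    lab,nl=None,None
    c,l,st,ce=cv2.connectedComponentsWithStats(top.astype(np.uint8)); k=1+np.argmax(st[1:,4])
    P=W[l==k]; print('unit top z',np.median(P[:,2])); rect=cv2.minAreaRect((P[:,:2]*1000).astype(np.float32)); print(rect)
    print('white rim / handle:')
    h=reg&(z>.045)&(z<.062)
    c,l,st,ce=cv2.connectedComponentsWithStats(h.astype(np.uint8),connectivity=8)
    for k in range(1,c):
        if st[k,4]>25:
            P=W[l==k];print(st[k],P.mean(0).round(4),cv2.minAreaRect((P[:,:2]*1000).astype(np.float32)))
    reg=(y<.05)&(y>-.4)&(x>.25)&(x<.8)
    for nm,lo,hi in(('base',.006,.014),('rail',.03,.045),('stop',.05,.068)):
        h=reg&(z>lo)&(z<hi)
        c,l,st,ce=cv2.connectedComponentsWithStats(h.astype(np.uint8),connectivity=8)
        for k in range(1,c):
            if st[k,4]>20:
                P=W[l==k];print(nm,st[k],P.mean(0).round(4),cv2.minAreaRect((P[:,:2]*1000).astype(np.float32)))
E
python3 m.py
```

```text
top0 bench z 0.0004625050910316286
unit top z 0.08844374889946127
((710.1668701171875, 233.41104125976562), (186.88253784179688, 260.3268127441406), 14.522869110107422)
white rim / handle:
[141 209 114  42 559] [0.5806 0.1981 0.0541] ((582.4349365234375, 199.42794799804688), (41.92719650268555, 251.94577026367188), 14.640634536743164)
base [343 166  15   6  21] [ 0.7346 -0.1393  0.0106] ((733.7415771484375, -140.44998168945312), (34.22523498535156, 4.9603166580200195), 67.54974365234375)
base [ 320  199   56   90 2078] [ 0.5543 -0.1237  0.0104] ((562.3828735351562, -128.2754364013672), (80.62126922607422, 189.82620239257812), 70.82996368408203)
base [421 308   5  23  32] [ 0.3927 -0.2827  0.0101] ((393.1689453125, -282.6620788574219), (47.15898895263672, 1.6341872215270996), 4.26266622543335)
base [424 333   4  18  22] [ 0.345  -0.2859  0.0092] ((345.7242736816406, -285.6264343261719), (35.547935485839844, 2.2750771045684814), 4.421621799468994)
rail [290 141  46   7 100] [ 0.7886 -0.0528  0.0381] ((787.498046875, -53.10283279418945), (104.50084686279297, 10.539216995239258), 86.6826
[... 5376 characters left out ...]
.69717025756836), (13.435190200805664, 122.72735595703125), 0.013773605227470398)
stop [314 187  19  15 162] [ 0.7327 -0.0373  0.0573] ((736.310791015625, -36.853187561035156), (20.929431915283203, 56.71626281738281), 78.52119445800781)
stop [340 195  12   9  88] [ 0.7316 -0.0866  0.0575] ((734.5751953125, -85.43376159667969), (22.229610443115234, 21.460237503051758), 46.3074836730957)
stop [355 221  24  18 228] [ 0.634  -0.1526  0.0596] ((637.2124633789062, -152.32997131347656), (43.70525360107422, 13.273538589477539), 70.38919830322266)
stop [412 236  87  48 905] [ 0.5888 -0.3037  0.0588] ((601.6224975585938, -298.58197021484375), (139.31491088867188, 57.431427001953125), 72.5191879272461)
```

Run:
```python
import cv2
a=cv2.imread('pics/top0.png');cv2.imwrite('pics/t1.png',cv2.resize(a[120:260,100:265],None,fx=4.5,fy=4.2,interpolation=cv2.INTER_CUBIC)) 
cv2.imwrite('pics/t2.png',cv2.resize(a[140:300,290:400],None,fx=3.7,fy=3.7,interpolation=cv2.INTER_CUBIC))
```

```text
(no output)
```

View pics/t2.png

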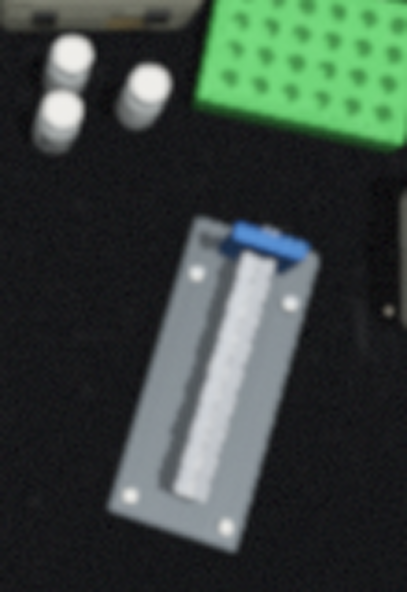

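View pics/t1.png

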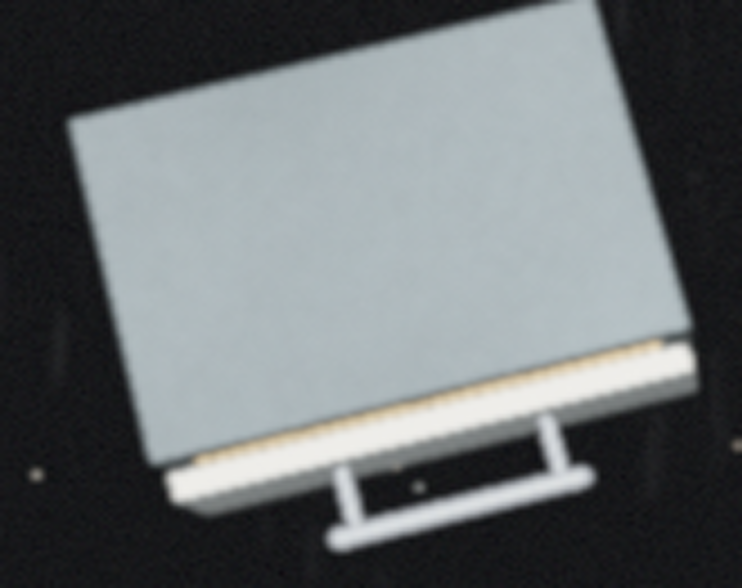

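```bash
cat > m2.py <<'E'
from h import *
yaw=np.radians(14.3);ux=np.array([np.cos(yaw),np.sin(yaw)]);uy=np.array([-ux[1],ux[0]])
for n in ('top0','scene0'):
    d=np.load(f'pics/{n}.png.npz');W=d['W'];im=d['img'].astype(int)
    x,y,z=W[...,0],W[...,1],W[...,2]
    a=W[...,:2]@ux;b=W[...,:2]@uy
    reg=(y>.0)&(y<.5)&(x>.4)&(x<.85)
    t=reg&(z>.08)&(z<.095)
    print(n,'top a',np.percentile(a[t],[0.5,2,98,99.5]).round(4),'b',np.percentile(b[t],[.5,2,98,99.5]).round(4))
    # yaw of front edge: per-b-bin min a
    bb=np.arange(b[t].min()+.02,b[t].max()-.02,.01)
    mn=[np.percentile(a[t&(abs(b-q)<.006)],2) for q in bb]; print('yaw corr front',np.degrees(-np.polyfit(bb,mn,1)[0]))
    mx=[np.percentile(a[t&(abs(b-q)<.006)],98) for q in bb]; print('yaw corr back',np.degrees(-np.polyfit(bb,mx,1)[0]))
    f=reg&(z>.072)&(z<.08)&(a<np.percentile(a[t],1)); print('white top a',np.percentile(a[f],[2,10,50,90,98]).round(4),'b',np.percentile(b[f],[1,99]).round(4),f.sum())
    h=reg&(z>.048)&(z<.06)&(a<np.percentile(a[f],5)-.02); 
    print('handle n',h.sum(),'a',np.percentile(a[h],[2,25,50,75,98]).round(4),'b',np.percentile(b[h],[1,99]).round(4),'z',np.percentile(z[h],[50,95]))
    P=np.c_[a[h],b[h]]; print(np.degrees(-np.polyfit(P[:,1],P[:,0],1)[0]), np.vstack([ux,uy]).T@P.mean(0))
E
python3 m2.py
```

```text
top0 top a [0.6531 0.655  0.8341 0.837 ] b [-0.078  -0.0741  0.1754  0.1793]
yaw corr front 0.31946482759276834
yaw corr back 0.3455977668047957
white top a [0.6333 0.6345 0.6407 0.647  0.653 ] b [-0.074   0.1747] 839
handle n 335 a [0.5929 0.5954 0.5984 0.6015 0.612 ] b [-0.0134  0.1118] z [0.05457686 0.05823427]
0.2941008318262908 [0.56816657 0.19619958]
scene0 top a [0.6515 0.6527 0.8338 0.8379] b [-0.0767 -0.0742  0.1776  0.1817]
yaw corr front 0.3052510951989559
yaw corr back 0.5617177760867353
white top a [0.6321 0.6334 0.6386 0.6466 0.6519] b [-0.0719  0.1759] 517
handle n 293 a [0.5918 0.5937 0.5954 0.5974 0.6092] b [-0.0113  0.1135] z [0.05282318 0.05536862]
0.250447789246459 [0.5654431  0.19559285]
```

Results so far:
- **Unit:** yaw is about 14.6°, and tool z is already almost along the unit's x axis.
- **Handle:** about (0.567, 0.196).
- **Rail:** yaw is about -19.2°, with its centre at (0.5615, -0.127).

I'm swinging over to the handle.

```bash
python3 -m inch '[[-5,0,18,0,0,0],[-10,0,35,0,0,0],[-10,0,35,0,0,0],[-10,0,35,0,0,0],[-10,0,35,0,0,0],[-10,0,35,0,0,0],[-10,0,35,0,0,0],[-10,0,35,0,0,0],[-10,0,35,0,0,0],[-10,0,35,0,0,0]]' 25 20; python3 -c "
from h import *
s=r.get_state();print(s['q'].round(2),s['qd'].round(2),s['tool_pos'])"
```

```text
clock: 0.98
tool_pos: [0.4575, -0.4273, 0.2385]
eef_rot: [0.56, -0.432, 0.432, -0.56]
contact_force: [0.4, 0.5, -0.4]
opening: 0.289
[ 0.76  0.69 -0.16  1.56  0.13  0.9  -0.75] [-0.71  0.15  0.06 -0.37 -0.04  0.2  -0.6 ] [ 0.45745766 -0.42725451  0.23849309]
```

```bash
python3 -m inch '[[-31,0,19,0,0,0],[-31,0,19,0,0,0],[-31,0,19,0,0,0],[-31,0,19,0,0,0],[-31,0,19,0,0,0],[-31,0,19,0,0,0],[-31,0,19,0,0,0],[-31,0,19,0,0,0]]'; python3 -m inch '[[-35,0,10,0,0,0],[-35,0,10,0,0,0],[-35,0,10,0,0,0],[-35,0,10,0,0,0],[-35,0,10,0,0,0],[-35,0,10,0,0,0],[-35,0,10,0,0,0],[-35,0,10,0,0,0],[-18,0,5,0,0,0]]';  python3 -m inch '[[0,0,0,0,-0.125,0],[0,0,0,0,-0.125,0],[0,0,0,0,-0.125,0],[0,0,0,0,-0.125,0],[0,0,0,0,-0.125,0],[0,0,0,0,-0.125,0],[0,0,0,0,-0.125,0],[0,0,0,0,-0.125,0],[0,0,0,0,-0.125,0],[0,0,0,0,-0.125,0],[0,0,0,0,-0.125,0],[0,0,0,0,-0.125,0]]'; python3 -m inch '[[0,0,0,0,-0.07,0],[0,0,0,0,0,0],[0,0,0,0,0,0]]'
cat > d.py <<'E'
from h import *
def rel(target,yawdeg):
    "print shift in tool axes to target & yaw turn about tool y (tool x yaw -> yawdeg mod 180)"
    s=r.get_state();M=R.from_quat(s['eef_rot']).as_matrix();p=s['tool_pos']
    ty=np.degrees(np.arctan2(M[1,0],M[0,0]));e=(yawdeg-ty+90)%180-90
    print('t',s['clock'],'pos',p.round(4),'toolx yaw',ty.round(2),'tilt',M[2].round(3),'shift mm',(M.T@(np.array(target)-p)*1000).round(1),'turn y',np.radians(-e).round(4),'q',s['q'].round(2),'F',s['contact_force'].round(1),'op',round(s['opening']*88.1,1))
E
python3 -c "
from d import *
rel([.5666,.1962,.036],14.6); snap('wrist','w1.png')"
```

```text
clock: 1.65
tool_pos: [0.5406, -0.1484, 0.2386]
eef_rot: [0.56, -0.432, 0.432, -0.56]
contact_force: [1.2, 0.7, -0.6]
opening: 0.282
clock: 2.4
tool_pos: [0.5466, 0.1659, 0.2386]
eef_rot: [-0.56, 0.431, -0.43, 0.562]
contact_force: [-1.0, 0.4, 0.4]
opening: 0.282
clock: 3.4
tool_pos: [0.5473, 0.1595, 0.2385]
eef_rot: [0.704, 0.067, -0.068, -0.704]
contact_force: [0.4, -1.2, 0.7]
opening: 0.284
clock: 3.65
tool_pos: [0.5473, 0.1595, 0.2385]
eef_rot: [-0.701, -0.089, 0.089, 0.701]
contact_force: [-0.7, 0.4, 0.9]
opening: 0.285
t 3.65 pos [0.5473 0.1595 0.2385] toolx yaw 14.47 tilt [-0.001 -1.     0.   ] shift mm [ 28.  202.4  30.7] turn y -0.0022 q [-0.04  0.66 -0.55  1.72  0.43  0.88 -0.52] F [-0.7  0.4  0.9] op 25.1
```

View pics/w1.png

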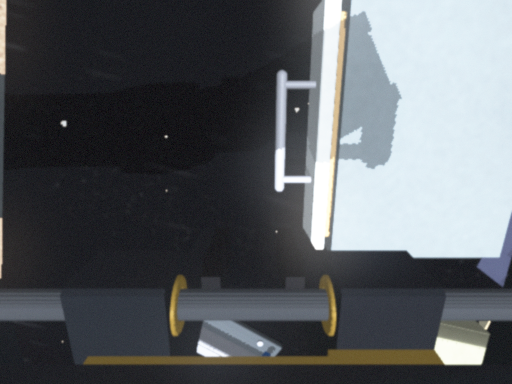

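Run:
```python
import numpy as np
d=np.load('pics/w1.png.npz');W=d['W']
yaw=np.radians(14.6);ux=np.array([np.cos(yaw),np.sin(yaw)]);uy=np.array([-ux[1],ux[0]])
x,y,z=W[...,0],W[...,1],W[...,2];a=W[...,:2]@ux;b=W[...,:2]@uy
print('H in ab',np.array([.5666,.1962])@ux,np.array([.5666,.1962])@uy)
for bb in np.arange(-.02,.12,.01):
    m=(abs(b-bb)<.004)&(z>.046)&(z<.06)&(a<.618)
    if m.sum(): print(bb.round(3),m.sum(),np.percentile(a[m],[2,50,98]).round(4),np.percentile(z[m],95).round(4))
f=(z>.072)&(z<.08)&(a<.66);print('white',np.percentile(a[f],[2,50,98]),np.percentile(z[f],50))
```

```text
H in ab 0.5977600240823838 0.04704204086801458
-0.01 50 [0.5955 0.5998 0.6048] 0.0562
0.0 143 [0.5954 0.6065 0.6178] 0.0558
0.01 68 [0.5952 0.5995 0.6054] 0.0565
0.02 70 [0.595  0.5998 0.605 ] 0.0564
0.03 72 [0.5948 0.5995 0.6047] 0.0565
0.04 72 [0.5947 0.5988 0.6044] 0.0564
0.05 76 [0.5946 0.5996 0.6054] 0.056
0.06 79 [0.5952 0.5995 0.605 ] 0.0567
0.07 75 [0.5951 0.5992 0.6047] 0.056
0.08 79 [0.5949 0.5997 0.6044] 0.0562
0.09 88 [0.5947 0.5997 0.6053] 0.0564
0.1 182 [0.5946 0.6045 0.617 ] 0.0562
0.11 79 [0.5953 0.5993 0.6045] 0.0563
white [0.63507335 0.64249083 0.65494293] 0.0755930930301737
```

The wrist view shows the handle bar as a vertical line at about (281,130), with the unit to its right. Its axis is at a≈0.5995, b≈0.05, so yaw 14.6° holds. I'm descending to straddle it.

```bash
python3 -m inch '[[15,0,17,0,-0.002,0],[15,0,16,0,0,0],[0,35,0,0,0,0],[0,35,0,0,0,0],[0,30,0,0,0,0],[0,0,0,0,0,0],[0,0,0,0,0,0]]'; python3 -c "
from d import *
p=.5995*np.array([np.cos(np.radians(14.6)),np.sin(np.radians(14.6))])+.05*np.array([-np.sin(np.radians(14.6)),np.cos(np.radians(14.6))])
rel([*p,.036],14.6)"
```

```text
clock: 4.28
tool_pos: [0.5673, 0.1989, 0.1379]
eef_rot: [0.702, 0.089, -0.091, -0.701]
contact_force: [0.1, 0.7, 0.6]
opening: 0.28
t 4.2833 pos [0.5673 0.1989 0.1379] toolx yaw 14.69 tilt [-0.003 -1.    -0.001] shift mm [  0.7 101.9   0.6] turn y 0.0016 q [-0.15  0.82 -0.47  1.72  0.52  0.73 -0.63] F [0.1 0.7 0.6] op 24.7
```

```bash
python3 -m inch '[[0,30,0,0,0,0],[0,30,0,0,0,0],[0,20,0,0,0,0],[0,12,0,0,0,0],[0,9,0,0,0,0],[0,0,0,0,0,0]]'; python3 -m inch '[[0,0,0,0,0,0],[0,0,0,0,0,0],[0,0,0,0,0,0],[0,0,0,0,0,0]]' 5 25; python3 -c "
from d import *
rel([.5674,.1995,.036],14.6)"
```

```text
clock: 4.78
tool_pos: [0.5685, 0.1994, 0.0378]
eef_rot: [0.701, 0.091, -0.09, -0.701]
contact_force: [-0.4, -0.5, -0.3]
opening: 0.283
clock: 5.12
tool_pos: [0.5689, 0.1997, 0.0391]
eef_rot: [-0.701, -0.091, 0.09, 0.702]
contact_force: [-0.5, -0.2, 5.5]
opening: 0.118
t 5.1167 pos [0.5689 0.1997 0.0391] toolx yaw 14.72 tilt [ 0.002 -1.     0.   ] shift mm [-1.5  3.1  0.2] turn y 0.002 q [-0.2   0.96 -0.37  1.75  0.62  0.54 -0.72] F [-0.5 -0.2  5.5] op 10.4
```

```bash
python3 -m inch '[[-5,0,0,0,0,0],[-10,0,0,0,0,0],[-12,0,0,0,0,0],[-12,0,0,0,0,0],[-12,0,0,0,0,0],[-12,0,0,0,0,0],[-12,0,0,0,0,0],[-12,0,0,0,0,0],[-12,0,0,0,0,0],[-10,0,0,0,0,0],[-8,0,0,0,0,0],[-4,0,0,0,0,0]]'; python3 -m inch '[[-2,0,0,0,0,0],[0,0,0,0,0,0]]'; python3 -c "
from d import *
rel([.5689,.1997,.036],14.6)"
```

```text
clock: 6.12
tool_pos: [0.4509, 0.1689, 0.039]
eef_rot: [-0.701, -0.092, 0.09, 0.702]
contact_force: [1.5, 0.7, 10.4]
opening: 0.114
clock: 6.28
tool_pos: [0.4492, 0.1684, 0.039]
eef_rot: [-0.701, -0.091, 0.09, 0.701]
contact_force: [-1.1, 0.5, 12.8]
opening: 0.118
t 6.2833 pos [0.4492 0.1684 0.039 ] toolx yaw 14.76 tilt [ 0.002 -1.     0.   ] shift mm [123.8   3.2  -0.2] turn y 0.0027 q [-0.36  0.88 -0.16  2.13  0.73  0.18 -0.93] F [-1.1  0.5 12.8] op 10.4
```

```bash
python3 -m inch '[[-2,-1,0,0,0,0],[-2,-1,0,0,0,0],[-1,0,0,0,0,0],[0,0,0,0,0,0]]'; python3 -c "
from d import *
rel([.5689,.1997,.036],14.6)"
```

```text
clock: 6.62
tool_pos: [0.4433, 0.1668, 0.0392]
eef_rot: [-0.701, -0.09, 0.091, 0.701]
contact_force: [-0.1, 1.5, -8.2]
opening: 0.115
t 6.6167 pos [0.4433 0.1668 0.0392] toolx yaw 14.76 tilt [-0.002 -1.     0.   ] shift mm [129.8   3.   -0.2] turn y 0.0028 q [-0.37  0.87 -0.15  2.15  0.73  0.17 -0.93] F [-0.1  1.5 -8.2] op 10.2
```

```bash
python3 -m inch '[[0,0,0,0,0,0],[0,0,0,0,0,0],[0,-10,0,0,0,0],[0,-25,0,0,0,0],[0,-35,0,0,0,0],[0,-35,0,0,0,0],[0,-35,0,0,0,0],[0,-30,0,0,0,0],[0,0,0,0,0,0]]' 25; python3 -c "
from d import *
rel([.4433,.1668,.2],14.6); snap('wrist','w2.png');snap('top','top2.png')"
```

```text
clock: 7.37
tool_pos: [0.447, 0.1678, 0.215]
eef_rot: [-0.7, -0.094, 0.087, 0.702]
contact_force: [-0.1, 0.2, -0.8]
opening: 0.278
t 7.3667 pos [0.447  0.1678 0.215 ] toolx yaw 14.65 tilt [ 0.01  -1.     0.001] shift mm [-4.  14.9 -0. ] turn y 0.0008 q [-0.11  0.57 -0.53  2.02  0.47  0.66 -0.7 ] F [-0.1  0.2 -0.8] op 24.5
```

View pics/w2.png

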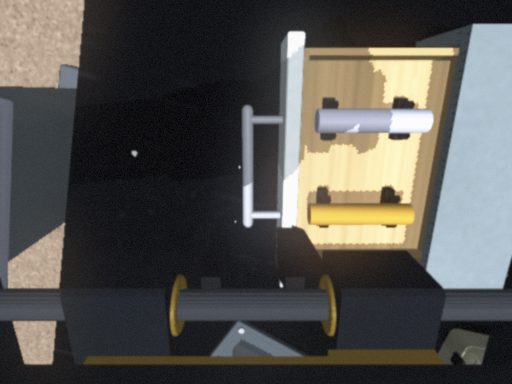

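View pics/top2.png

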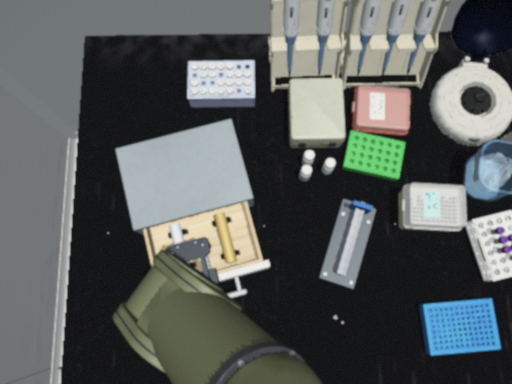

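The drawer is open. The wrist view shows the silver rod at (373,120) on the unit's +y side and the brass rod at (362,214).

Run:
```python
import numpy as np
d=np.load('pics/w2.png.npz');W=d['W']
yaw=np.radians(14.6);ux=np.array([np.cos(yaw),np.sin(yaw)]);uy=np.array([-ux[1],ux[0]])
x,y,z=W[...,0],W[...,1],W[...,2];a=W[...,:2]@ux;b=W[...,:2]@uy
for nm,bl,bh in(('silver',.06,.14),('brass',-.04,.05)):
    m=(z>.048)&(z<.07)&(b>bl)&(b<bh)&(a>.52)&(a<.72); 
    print(nm,m.sum(),np.percentile(z[m],[50,98]).round(4),'a',np.percentile(a[m],[1,50,99]).round(4),'b',np.percentile(b[m],[1,50,99]).round(4))
    for aa in np.arange(.5,.68,.01):
        k=m&(abs(a-aa)<.004)
        if k.sum()>10: print(aa.round(3),k.sum(),np.percentile(b[k],[2,98]).round(4),np.percentile(z[k],98).round(4))
f=(z>.072)&(z<.08)&(a<.66);print('white',np.percentile(a[f],[2,50,98]),np.percentile(z[f],50),f.sum())
f=(z>.05)&(z<.06)&(a<.5);print('handle',np.percentile(a[f],[2,50,98]))
f=(z>.08)&(z<.095);print('top z',np.percentile(z[f],[50]),'front edge',np.percentile(a[f],[1]))
```

```text
silver 3496 [0.0623 0.0669] a [0.5228 0.5853 0.6486] b [0.0671 0.1019 0.1338]
0.52 146 [0.0614 0.1389] 0.0676
0.53 105 [0.0626 0.138 ] 0.0676
0.54 166 [0.0896 0.1118] 0.0645
0.55 233 [0.0848 0.1157] 0.0646
0.56 255 [0.0848 0.1173] 0.0647
0.57 206 [0.0895 0.1126] 0.0648
0.58 205 [0.0896 0.1126] 0.0645
0.59 202 [0.0895 0.1126] 0.0648
0.6 204 [0.0894 0.1126] 0.0649
0.61 207 [0.0894 0.1126] 0.0645
0.62 205 [0.0894 0.1126] 0.0646
0.63 275 [0.0836 0.1173] 0.0646
0.64 219 [0.087 0.116] 0.0648
0.65 99 [0.0894 0.1126] 0.0648
brass 2648 [0.0619 0.0666] a [0.523  0.5852 0.6461] b [-0.0142  0.0056  0.0434]
0.52 80 [-0.007   0.0485] 0.0675
0.53 60 [-0.0071  0.048 ] 0.0673
0.54 178 [-0.0086  0.0123] 0.0647
0.55 178 [-0.014   0.0165] 0.0643
0.56 199 [-0.0147  0.0178] 0.0644
0.57 169 [-0.0088  0.0124] 0.0644
0.58 159 [-0.0086  0.0123] 0.0645
0.59 163 [-0.009   0.0125] 0.0645
0.6 167 [-0.0089  0.0126] 0.0647
0.61 164 [-0.0089  0.0126] 0.0644
0.62 165 [-0.009   0.0128] 0.0645
0.63 204 [-0.0154  0.0175] 0.0641
0.64 172 [-0.0094  0.0163] 0.0647
0.65 29 [-0.0079  0.0124] 0.0637
white [0.50628595 0.51484494 0.65535687] 0.07572964570717489 3845
handle [0.46606984 0.47292123 0.4978732 ]
top z [0.08793006] front edge [0.65421804]
```

Run:
```python
import numpy as np
d=np.load('pics/w2.png.npz');W=d['W']
yaw=np.radians(14.6);ux=np.array([np.cos(yaw),np.sin(yaw)]);uy=np.array([-ux[1],ux[0]])
x,y,z=W[...,0],W[...,1],W[...,2];a=W[...,:2]@ux;b=W[...,:2]@uy
for bc in(.101,.0018):
    m=(z>.062)&(z<.068)&(abs(b-bc)<.006)&(a>.534); print(a[m].min(),a[m].max())
ac=float(input()) if 0 else None
from d import rel
c=.599*ux+.101*uy; print(c); rel([*c,.15],14.6-90)
```

```text
0.5400237693199081 0.6503616612473125
0.5378157177491804 0.6474533131455259
[0.55419879 0.24872817]
t 7.4667 pos [0.445  0.1662 0.2109] toolx yaw 14.65 tilt [ 0.003 -1.    -0.001] shift mm [126.3  61.2  52.3] turn y -1.5699 q [-0.12  0.58 -0.53  2.03  0.48  0.65 -0.7 ] F [-0.4 -0.4 -0.5] op 25.3
```

```bash
python3 -m inch '[[31,0,13,0,0,0],[31,0,13,0,0,0],[31,0,13,0,0,0],[29.5,0,13,0,0,0],[0,0,0,0,-0.125,0],[0,0,0,0,-0.125,0],[0,0,0,0,-0.125,0],[0,0,0,0,-0.125,0],[0,0,0,0,-0.125,0],[0,0,0,0,-0.125,0]]' 50 20;  python3 -m inch '[[0,0,0,0,-0.125,0],[0,0,0,0,-0.125,0],[0,0,0,0,-0.125,0],[0,0,0,0,-0.125,0],[0,0,0,0,-0.125,0],[0,0,0,0,-0.125,0],[0,0,0,0,-0.07,0],[0,0,0,0,0,0],[0,0,0,0,0,0]]';  python3 -c "
from d import *
t=np.radians(14.6);ux=np.array([np.cos(t),np.sin(t)]);uy=np.array([-ux[1],ux[0]])
rel([*(.5952*ux+.101*uy),.033],104.6); snap('wrist','w3.png')"
```

```text
clock: 8.3
tool_pos: [0.5487, 0.2472, 0.2075]
eef_rot: [0.619, 0.342, -0.345, -0.618]
contact_force: [0.2, 0.0, 0.7]
opening: 0.565
clock: 9.05
tool_pos: [0.5489, 0.2475, 0.2079]
eef_rot: [-0.432, -0.558, 0.56, 0.433]
contact_force: [-0.1, -0.5, -0.2]
opening: 0.563
t 9.05 pos [0.5489 0.2475 0.2079] toolx yaw 104.57 tilt [-0.001 -1.     0.003] shift mm [  0.  174.9  -2.1] turn y -0.0005 q [-0.01  0.85 -0.94  1.65  0.76  1.06  0.64] F [-0.1 -0.5 -0.2] op 49.6
```

View pics/w3.png

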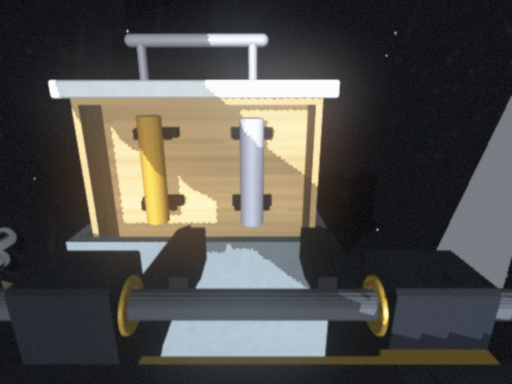

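The silver rod (251,170) is centred between the fingers. I'm descending.

```bash
python3 -m inch '[[0,20,-1,0,0,0],[0,35,-1,0,0,0],[0,35,0,0,0,0],[0,30,0,0,0,0],[0,20,0,0,0,0],[0,14,0,0,0,0],[0,10,0,0,0,0],[0,9,0,0,0,0],[0,0,0,0,0,0]]'; python3 -c "
from d import *
t=np.radians(14.6);ux=np.array([np.cos(t),np.sin(t)]);uy=np.array([-ux[1],ux[0]])
rel([*(.5952*ux+.101*uy),.033],104.6)"
```

```text
clock: 9.85
tool_pos: [0.5512, 0.2483, 0.0356]
eef_rot: [-0.432, -0.559, 0.56, 0.432]
contact_force: [-0.4, -0.1, -0.3]
opening: 0.569
t 9.85 pos [0.5512 0.2483 0.0356] toolx yaw 104.66 tilt [-0.001 -1.     0.001] shift mm [-0.4  2.6  0.8] turn y 0.0011 q [-0.09  1.07 -0.77  1.73  1.02  0.8   0.45] F [-0.4 -0.1 -0.3] op 50.1
```

```bash
python3 -m inch '[[0,2,0,0,0,0],[0,0,0,0,0,0],[0,0,0,0,0,0],[0,0,0,0,0,0],[0,0,0,0,0,0],[0,0,0,0,0,0]]' 15 25; python3 -m inch '[[0,-5,0,0,0,0],[0,-10,0,0,0,0],[0,-20,0,0,0,0],[0,-30,0,0,0,0],[0,-35,0,0,0,0],[0,-30,0,0,0,0],[0,-10,0,0,0,0],[0,0,0,0,0,0]]';  python3 -c "
from d import *
rel([.5,0,.2],70.8);snap('wrist','w4.png')"
```

```text
clock: 10.35
tool_pos: [0.5525, 0.2472, 0.0354]
eef_rot: [-0.433, -0.559, 0.56, 0.431]
contact_force: [0.7, -4.5, 6.1]
opening: 0.262
clock: 11.02
tool_pos: [0.5523, 0.2508, 0.178]
eef_rot: [0.432, 0.562, -0.558, -0.431]
contact_force: [0.2, -0.4, -2.8]
opening: 0.263
t 11.0167 pos [0.5523 0.2508 0.178 ] toolx yaw 104.72 tilt [ 0.003 -1.    -0.005] shift mm [-229.2  -23.3  114.2] turn y 0.5921 q [-0.03  0.88 -0.91  1.67  0.81  1.    0.61] F [ 0.2 -0.4 -2.8] op 23.1
```

View pics/w4.png

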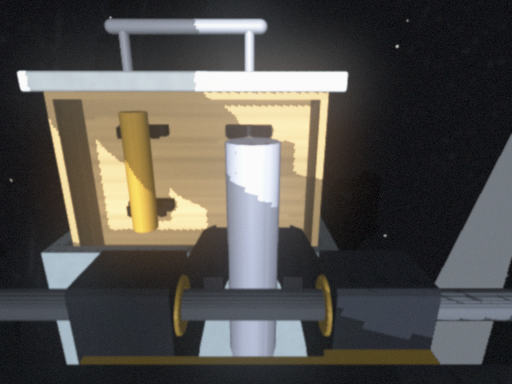

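```bash
cat > rod.py <<'E'
from d import *
def rodtool(fn):
    d=np.load(f'pics/{fn}.npz');W=d['W'];s=r.get_state();M=R.from_quat(s['eef_rot']).as_matrix()
    T=(W-s['tool_pos'])@M
    m=(abs(T[...,0])<.014)&(T[...,1]>-.036)&(T[...,1]<.0)&(abs(T[...,2])<.08)
    P=T[m]; print('rod n',len(P),'z',np.percentile(P[:,2],[0,.5,99.5,100]).round(4),'x',np.percentile(P[:,0],[1,99]).round(4))
    for zz in np.arange(-.06,.066,.01):
        k=abs(P[:,2]-zz)<.005
        if k.sum()>10:print(zz.round(3),k.sum(),'top y',np.percentile(P[k,1],3).round(4),'xmid',((P[k,0].max()+P[k,0].min())/2).round(4))
E
python3 -c "
from rod import *
rodtool('w4.png')"
```

```text
rod n 9878 z [-0.0536 -0.0506  0.0556  0.0557] x [-0.0127  0.0134]
-0.05 364 top y -0.0311 xmid 0.0016
-0.04 752 top y -0.0315 xmid 0.0016
-0.03 456 top y -0.0316 xmid 0.0015
-0.01 589 top y -0.0312 xmid 0.0013
0.0 1102 top y -0.0314 xmid 0.0012
0.01 1288 top y -0.0319 xmid 0.0
0.02 1104 top y -0.0315 xmid 0.0016
0.03 1181 top y -0.0314 xmid 0.0016
0.04 1260 top y -0.0315 xmid 0.0014
0.05 1369 top y -0.0314 xmid 0.0016
0.06 410 top y -0.0304 xmid 0.0017
```

The rod is held straight, with its axis 19.4 mm behind the TCP and its centre within 1 mm. I'm moving over to the rail.

```bash
python3 -m inch '[[-18,0,5,0,0,0],[-34,0,9,0,0,0],[-34,0,9,0,0,0],[-34,0,9,0,0,0],[-34,0,9,0,0,0],[-34,0,9,0,0,0],[-34,0,9,0,0,0],[-34,0,9,0,0,0],[-34,0,9,0,0,0],[-34,0,9,0,0,0],[-26,0,9,0,0,0],[-10,0,3,0,0,0]]'; python3 -m inch '[[0,0,0,0,0.1,0],[0,0,0,0,0.1,0],[0,0,0,0,0.1,0],[0,0,0,0,0.1,0],[0,0,0,0,0.1,0],[0,0,0,0,0.09,0],[0,0,0,0,0,0],[0,0,0,0,0,0]]'; python3 -c "
from rod import *
rel([.5492,-.1225,.15],70.8);snap('wrist','w5.png');rodtool('w5.png')"
```

```text
clock: 12.07
tool_pos: [0.5454, -0.1305, 0.1716]
eef_rot: [-0.433, -0.556, 0.56, 0.435]
contact_force: [-0.4, -0.2, -1.6]
opening: 0.267
clock: 12.73
tool_pos: [0.5472, -0.1236, 0.1736]
eef_rot: [-0.575, -0.411, 0.412, 0.576]
contact_force: [-0.4, -0.5, -1.7]
opening: 0.26
t 12.7333 pos [ 0.5472 -0.1236  0.1736] toolx yaw 71.1 tilt [-0.    -1.     0.002] shift mm [ 1.7 23.6 -1.6] turn y 0.0053 q [ 0.6   0.81 -0.81  1.81  0.75  0.87  0.67] F [-0.4 -0.5 -1.7] op 22.9
rod n 9949 z [-0.0526 -0.0491  0.0571  0.0572] x [-0.0127  0.0133]
-0.05 256 top y -0.0281 xmid 0.0007
-0.04 743 top y -0.0286 xmid 0.0007
-0.03 572 top y -0.0288 xmid 0.0006
-0.01 455 top y -0.0285 xmid 0.0006
0.0 1131 top y -0.0288 xmid 0.0006
0.01 1334 top y -0.0308 xmid 0.0
0.02 1086 top y -0.0288 xmid 0.0007
0.03 1160 top y -0.029 xmid 0.0006
0.04 1254 top y -0.0289 xmid 0.0005
0.05 1346 top y -0.0289 xmid 0.0007
0.06 612 top y -0.0287 xmid 0.0006
```

View pics/w5.png

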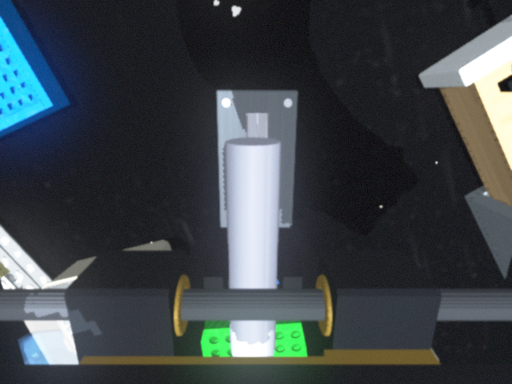

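```bash
cat > rail.py <<'E'
from rod import *
def rail(fn):
    d=np.load(f'pics/{fn}.npz');W=d['W']
    t=np.radians(-19.2);rx=np.array([np.cos(t),np.sin(t)]);ry=np.array([-rx[1],rx[0]])
    P=W.copy();P[...,:2]-=[.5615,-.1268];A=P[...,:2]@rx;B=P[...,:2]@ry;z=P[...,2]
    b=(z>.006)&(z<.014)&(abs(A)<.11)&(abs(B)<.055)
    print('base A',np.percentile(A[b],[.2,99.8]).round(4),'B',np.percentile(B[b],[.5,99.5]).round(4),'z',np.median(z[b]).round(4))
    for aa in np.arange(-.09,.09,.02):
        k=b&(abs(A-aa)<.006)
        if k.sum()>30:
            h=(abs(A-aa)<.006)&(z>.032)&(z<.045)&(abs(B)<.02)
            print(aa.round(3),'base B',B[k].min().round(4),B[k].max().round(4),'rail', (B[h].min().round(4),B[h].max().round(4),h.sum()) if h.sum()>5 else '')
    h=(z>.055)&(z<.07)&(A>.06)&(A<.1)&(abs(B)<.04)
    if h.sum()>5:print('stop A',np.percentile(A[h],[2,98]).round(4),'B',np.percentile(B[h],[2,98]).round(4))
    h=(z>.032)&(z<.045)&(abs(B)<.02)&(abs(A)<.09); print('rail A min',np.percentile(A[h],[1,99]))
E
python3 -c "
from rail import *
for f in('w5.png','top0.png','scene0.png'):rail(f)
s=r.get_state();print(s['tool_pos'])"
```

```text
base A [-0.094   0.0495] B [-0.0369  0.0425] z 0.0102
-0.09 base B -0.0373 0.0425 rail 
-0.07 base B -0.0367 0.0424 rail (np.float64(-0.0071), np.float64(0.0119), np.int64(269))
-0.05 base B -0.0373 0.0423 rail (np.float64(-0.0072), np.float64(0.0121), np.int64(82))
-0.03 base B -0.0369 0.042 rail 
-0.01 base B -0.0363 0.0428 rail 
0.01 base B -0.037 0.0429 rail 
0.03 base B -0.0364 0.0428 rail 
0.05 base B -0.0369 0.0421 rail 
stop A [0.0808 0.0847] B [0.023  0.0242]
rail A min [-0.07441552 -0.05274715]
base A [-0.0934  0.0955] B [-0.0409  0.0388] z 0.0104
-0.09 base B -0.0412 0.0392 rail 
-0.07 base B -0.0404 0.0386 rail (np.float64(-0.0103), np.float64(0.0087), np.int64(41))
-0.05 base B -0.041 0.0388 rail (np.float64(-0.0111), np.float64(0.0083), np.int64(47))
-0.03 base B -0.0406 0.0388 rail (np.float64(-0.0108), np.float64(0.0085), np.int64(49))
-0.01 base B -0.0412 0.039 rail (np.float64(-0.0113), np.float64(0.0088), np.int64(50))
0.01 base B -0.0413 0.0389 rail (np.float64(-0.011), np.float64(0.0087), np.int64(49))
0.03 base B -0.0409 0.0386 rail (np.float64(-0.0104), np.floa
[... 490 characters left out ...]
 (np.float64(-0.0083), np.float64(0.0107), np.int64(56))
-0.03 base B -0.039 0.0407 rail (np.float64(-0.0085), np.float64(0.0103), np.int64(54))
-0.01 base B -0.0388 0.0416 rail (np.float64(-0.0086), np.float64(0.0102), np.int64(49))
0.01 base B -0.0394 0.0412 rail (np.float64(-0.0089), np.float64(0.0108), np.int64(50))
0.03 base B -0.0395 0.0408 rail (np.float64(-0.0091), np.float64(0.0113), np.int64(47))
0.05 base B -0.0396 0.0415 rail (np.float64(-0.0083), np.float64(0.0102), np.int64(41))
0.07 base B -0.0386 0.0404 rail (np.float64(-0.02), np.float64(0.02), np.int64(107))
stop A [0.0737 0.0846] B [-0.02    0.0219]
rail A min [-0.07480316  0.07680117]
[ 0.54736878 -0.12374155  0.17379295]
```

Rail yaw -19.2° is confirmed. The wrist view puts the groove about 3.5 mm to tool +x, so I'll correct for that and descend.

```bash
python3 -m inch '[[3.5,10,-2,0,0.005,0],[0,25,0,0,0,0],[0,30,0,0,0,0],[0,25,0,0,0,0],[0,16,0,0,0,0],[0,10,0,0,0,0],[0,5,0,0,0,0],[0,0,0,0,0,0],[0,0,0,0,0,0]]'; python3 -c "
from rail import *
rel([.5492,-.1225,.031],70.8);snap('wrist','w6.png');rodtool('w6.png');rail('w6.png')"
```

```text
clock: 13.53
tool_pos: [0.5515, -0.1215, 0.0541]
eef_rot: [0.577, 0.409, -0.408, -0.577]
contact_force: [-0.1, 0.4, -1.0]
opening: 0.26
t 13.5333 pos [ 0.5515 -0.1215  0.0541] toolx yaw 70.61 tilt [ 0.001 -1.    -0.001] shift mm [-1.7 23.1  1.9] turn y -0.0033 q [ 0.51  0.97 -0.66  1.86  0.96  0.66  0.49] F [-0.1  0.4 -1. ] op 22.9
rod n 9957 z [-0.0522 -0.0488  0.0572  0.0574] x [-0.0127  0.0132]
-0.05 238 top y -0.0278 xmid 0.0005
-0.04 755 top y -0.0284 xmid 0.0006
-0.03 578 top y -0.0286 xmid 0.0005
-0.01 435 top y -0.0282 xmid 0.0005
0.0 1134 top y -0.0285 xmid 0.0005
0.01 1330 top y -0.0311 xmid 0.0
0.02 1092 top y -0.0287 xmid 0.0006
0.03 1172 top y -0.0287 xmid 0.0005
0.04 1241 top y -0.0287 xmid 0.0004
0.05 1346 top y -0.0288 xmid 0.0006
0.06 635 top y -0.0285 xmid 0.0006
base A [-0.0941  0.0938] B [-0.0369  0.0421] z 0.0102
-0.09 base B -0.0374 0.0425 rail 
-0.07 base B -0.0374 0.0428 rail (np.float64(-0.0073), np.float64(0.0123), np.int64(686))
-0.05 base B -0.0375 0.0427 rail 
-0.03 base B -0.0374 0.0426 rail 
-0.01 base B -0.0371 0.0428 rail 
0.01 base B -0.0371 0.0422 rail 
0.05 base B -0.0179 0.0221 rail 
rail A min [-0.07417573  0.07679333]
```

View pics/w6.png

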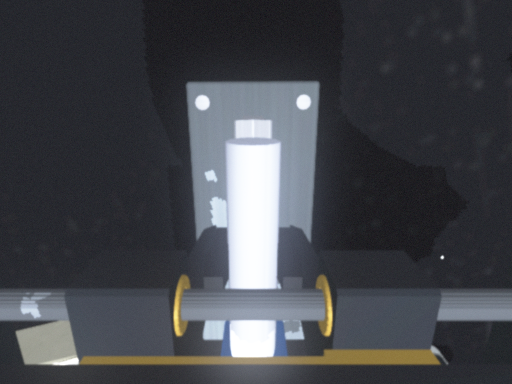

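```bash
python3 -m inch '[[0,6,0,0,-0.003,0],[0,5,0,0,0,0],[0,4,0,0,0,0],[0,2,0,0,0,0],[0,0,0,0,0,0],[0,0,0,0,0,0]]';  python3 -m inch '[[0,1,0,0,0,0],[0,1,0,0,0,0],[0,0,0,0,0,0]]';python3 -m inch '[[0,1,0,0,0,0],[0,1,0,0,0,0],[0,0,0,0,0,0]]'
```

```text
clock: 14.08
tool_pos: [0.5509, -0.1218, 0.0366]
eef_rot: [-0.576, -0.409, 0.41, 0.577]
contact_force: [0.2, 0.8, -1.3]
opening: 0.261
clock: 14.33
tool_pos: [0.551, -0.1219, 0.0347]
eef_rot: [0.577, 0.409, -0.409, -0.576]
contact_force: [0.4, 0.0, -1.0]
opening: 0.263
clock: 14.58
tool_pos: [0.5516, -0.1211, 0.0335]
eef_rot: [0.577, 0.41, -0.409, -0.576]
contact_force: [-1.4, 0.2, 3.8]
opening: 0.263
```

Touchdown at TCP z≈0.0335 with about 4 N. Opening now.

```bash
python3 -m inch '[[0,0,0,0,0,0],[0,0,0,0,0,0],[0,0,0,0,0,0]]' 30; python3 -m inch '[[0,0,0,0,0,0],[0,0,0,0,0,0],[0,0,0,0,0,0]]' 44; python3 -m inch '[[0,-5,0,0,0,0],[0,-15,0,0,0,0],[0,-30,0,0,0,0],[0,-30,0,0,0,0],[0,-20,0,0,0,0],[0,-5,0,0,0,0],[0,0,0,0,0,0]]';  python3 -c "
from rail import *
rel([.5492,-.1225,.031],70.8);snap('wrist','w7.png');rail('w7.png')"
```

```text
clock: 14.83
tool_pos: [0.551, -0.122, 0.0327]
eef_rot: [0.577, 0.409, -0.409, -0.576]
contact_force: [0.3, -0.3, 0.2]
opening: 0.338
clock: 15.08
tool_pos: [0.5509, -0.1219, 0.0326]
eef_rot: [0.577, 0.409, -0.409, -0.577]
contact_force: [-0.0, -0.3, -0.6]
opening: 0.498
clock: 15.67
tool_pos: [0.5519, -0.1219, 0.1393]
eef_rot: [0.577, 0.41, -0.409, -0.576]
contact_force: [0.2, -0.3, -0.8]
opening: 0.497
t 15.6667 pos [ 0.5519 -0.1219  0.1393] toolx yaw 70.75 tilt [ 0.001 -1.    -0.003] shift mm [ -1.5 108.3   2.7] turn y -0.0009 q [ 0.57  0.85 -0.77  1.82  0.81  0.81  0.61] F [ 0.2 -0.3 -0.8] op 43.8
base A [-0.0938  0.0935] B [-0.0368  0.0423] z 0.0102
-0.09 base B -0.0373 0.0427 rail 
-0.07 base B -0.0373 0.0426 rail (np.float64(-0.0068), np.float64(0.0121), np.int64(213))
-0.05 base B -0.0373 0.0426 rail 
-0.03 base B -0.0373 0.0427 rail 
-0.01 base B -0.0374 0.0425 rail 
0.01 base B -0.0371 0.0422 rail 
0.03 base B -0.0368 0.0428 rail 
0.05 base B -0.0366 0.0427 rail (np.float64(-0.0066), np.float64(0.0126), np.int64(52))
0.07 base B -0.0372 0.0427 rail (np.float64(-0.0186), np.float64(0.02), np.int64(431))
stop A [0.0747 0.0765] B [-0.0177  0.0228]
rail A min [-0.07431162  0.0763333 ]
```

View pics/w7.png

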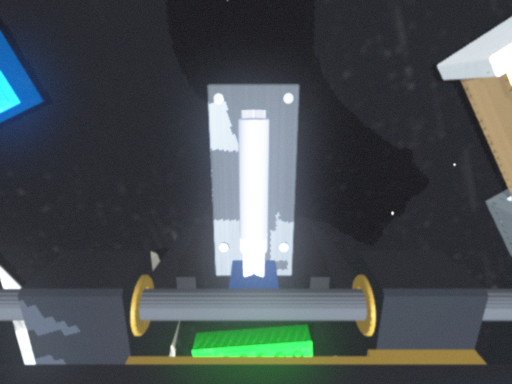

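```bash
cat > rr.py <<'E'
from rail import *
def rodrail(fn):
    d=np.load(f'pics/{fn}.npz');W=d['W']
    t=np.radians(-19.2);rx=np.array([np.cos(t),np.sin(t)]);ry=np.array([-rx[1],rx[0]])
    P=W.copy();P[...,:2]-=[.5615,-.1268];A=P[...,:2]@rx;B=P[...,:2]@ry;z=P[...,2]
    m=(z>.056)&(z<.066)&(A>-.1)&(A<.073)&(abs(B-.001)<.009)
    print('rod A',np.percentile(A[m],[0,1,99,100]).round(4),m.sum())
    for aa in np.arange(-.07,.076,.02):
        k=m&(abs(A-aa)<.005)
        if k.sum()>10: print(aa.round(3),'z',np.percentile(z[k],95).round(4),'B',((B[k].min()+B[k].max())/2).round(4))
    s=r.get_state();p=s['tool_pos'][:2]-[.5615,-.1268];print('TCP A,B',(p@rx).round(4),(p@ry).round(4),s['tool_pos'][2].round(4),s['contact_force'].round(1))
E
python3 -c "
from rr import *
rodrail('w7.png'); snap('scene','s7.png');rodrail('s7.png')"
```

```text
rod A [-0.0684 -0.0679  0.0401  0.0418] 3038
-0.07 z 0.0627 B 0.0011
-0.05 z 0.0627 B 0.0013
-0.03 z 0.0626 B 0.0009
-0.01 z 0.0625 B 0.0009
0.01 z 0.0624 B 0.0012
0.03 z 0.0626 B 0.0012
TCP A,B -0.0115 0.0009 0.1378 [ 0.2 -0.3 -0.2]
rod A [-0.0694 -0.0689  0.0399  0.0415] 425
-0.07 z 0.0613 B 0.001
-0.05 z 0.0613 B 0.0012
-0.03 z 0.0616 B 0.001
-0.01 z 0.0619 B 0.0011
0.01 z 0.0615 B 0.001
0.03 z 0.0622 B 0.0007
TCP A,B -0.0121 0.0006 0.1369 [ 0.3  0.7 -0.9]
```

View pics/s7.png

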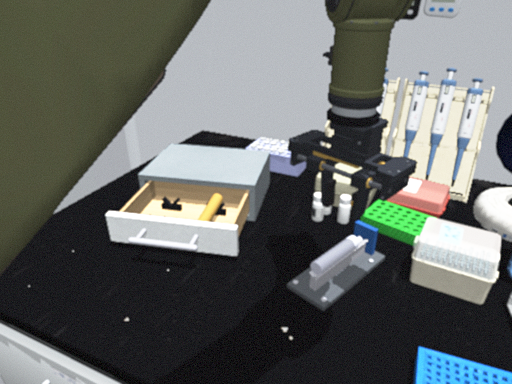

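The rod lies level in the groove (top at z≈0.0625), with its front end about 33 mm short of the stop. Next I go behind it with the fingers closed.

```bash
python3 -m inch '[[0,0,15,0,0,0],[0,0,25,0,0,0],[0,0,25,0,0,0],[0,0,18,0,0,0],[0,0,5,0,0,0],[0,15,0,0,0,0],[0,30,0,0,0,0],[0,25,0,0,0,0],[0,12,0,0,0,0],[0,5,0,0,0,0],[0,0,0,0,0,0],[0,0,0,0,0,0]]' 0 20;  python3 -c "
from rr import *
rel([.5492,-.1225,.045],70.8);snap('wrist','w8.png');rodrail('w8.png')"
```

```text
clock: 16.77
tool_pos: [0.4682, -0.0928, 0.0505]
eef_rot: [-0.576, -0.409, 0.409, 0.577]
contact_force: [-0.2, -0.2, 0.3]
opening: 0.004
t 16.7667 pos [ 0.4682 -0.0928  0.0505] toolx yaw 70.77 tilt [ 0. -1.  0.] shift mm [ -1.4   5.5 -86.2] turn y -0.0006 q [ 0.42  0.9  -0.54  2.12  1.16  0.45  0.19] F [-0.2 -0.2  0.3] op 0.3
rod A [-0.0594 -0.058  -0.0324 -0.0305] 1096
-0.05 z 0.0623 B 0.001
-0.03 z 0.0611 B 0.001
TCP A,B -0.0991 0.0015 0.051 [-1.  -0.4  0.1]
```

View pics/w8.png

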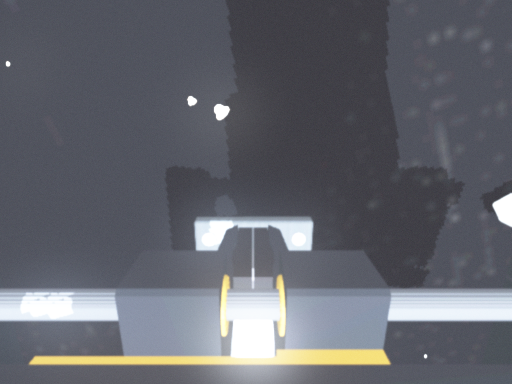

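```bash
python3 -m inch '[[0,5,0,0,0,0],[0,0,-5,0,0,0],[0,0,-6,0,0,0],[0,0,-4,0,0,0],[0,0,-2,0,0,0],[0,0,-2,0,0,0],[0,0,-2,0,0,0],[0,0,-2,0,0,0],[0,0,-2,0,0,0],[0,0,-2,0,0,0],[0,0,-2,0,0,0],[0,0,-2,0,0,0]]'; python3 -m inch '[[0,0,-2,0,0,0],[0,0,-2,0,0,0],[0,0,-2,0,0,0],[0,0,-2,0,0,0],[0,0,-2,0,0,0],[0,0,-1,0,0,0],[0,0,-1,0,0,0]]'; python3 -c "
from rr import *
rel([.5492,-.1225,.045],70.8);snap('scene','s8.png');rodrail('s8.png')"
```

```text
clock: 17.82
tool_pos: [0.4972, -0.1031, 0.0457]
eef_rot: [-0.576, -0.409, 0.41, 0.577]
contact_force: [-1.7, 0.6, 0.0]
opening: 0.007
clock: 18.4
tool_pos: [0.5086, -0.107, 0.0457]
eef_rot: [0.577, 0.409, -0.409, -0.577]
contact_force: [-0.8, 0.2, -0.6]
opening: 0.003
t 18.4 pos [ 0.5086 -0.107   0.0457] toolx yaw 70.76 tilt [-0. -1. -0.] shift mm [ -1.2   0.7 -43.5] turn y -0.0007 q [ 0.47  0.94 -0.59  2.    1.05  0.55  0.34] F [-0.8  0.2 -0.6] op 0.2
rod A [-0.0685 -0.0681  0.0436  0.0613] 143
-0.07 z 0.0655 B 0.0009
-0.03 z 0.0605 B -0.0053
0.01 z 0.0619 B -0.001
TCP A,B -0.0563 0.0012 0.0457 [-0.2  0.3 -0.1]
```

View pics/s8.png

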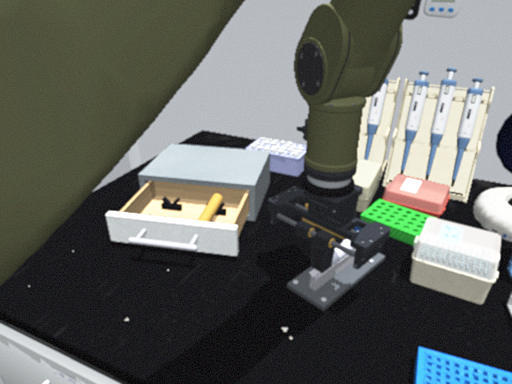

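```bash
python3 -m inch '[[0,0,-1,0,0,0],[0,0,-1,0,0,0],[0,0,-1,0,0,0],[0,0,-1,0,0,0],[0,0,-1,0,0,0],[0,0,-1,0,0,0],[0,0,-1,0,0,0],[0,0,-1,0,0,0]]'; python3 -m inch '[[0,0,-0.7,0,0,0],[0,0,-0.7,0,0,0],[0,0,-0.7,0,0,0]]';python3 -m inch '[[0,0,-0.7,0,0,0],[0,0,-0.7,0,0,0]]';python3 -m inch '[[0,0,-0.7,0,0,0],[0,0,-0.7,0,0,0]]'
```

```text
clock: 19.12
tool_pos: [0.5161, -0.1097, 0.0457]
eef_rot: [0.577, 0.409, -0.409, -0.577]
contact_force: [-1.1, 0.0, -1.0]
opening: 0.007
clock: 19.37
tool_pos: [0.518, -0.1103, 0.0457]
eef_rot: [0.577, 0.409, -0.409, -0.577]
contact_force: [-0.3, 0.5, -0.1]
opening: 0.007
clock: 19.53
tool_pos: [0.5194, -0.1108, 0.0457]
eef_rot: [0.577, 0.409, -0.409, -0.577]
contact_force: [-1.5, 1.3, 0.7]
opening: 0.005
clock: 19.7
tool_pos: [0.5198, -0.1109, 0.0457]
eef_rot: [-0.576, -0.409, 0.41, 0.577]
contact_force: [-4.7, 1.4, 2.6]
opening: 0.008
```

```bash
python3 -m inch '[[0,0,-0.5,0,0,0],[0,0,0,0,0,0]]'; python3 -m inch '[[0,0,2,0,0,0],[0,0,4,0,0,0],[0,0,15,0,0,0],[0,-15,15,0,0,0],[0,-30,10,0,0,0],[0,-35,0,0,0,0],[0,-35,0,0,0,0],[0,-10,0,0,0,0],[0,0,0,0,0,0]]';  python3 -c "
from rr import *
rel([.5492,-.1225,.045],70.8);snap('wrist','w9.png');rodrail('w9.png');rail('w9.png');snap('scene','s9.png');rodrail('s9.png')"
```

```text
clock: 19.87
tool_pos: [0.5198, -0.111, 0.0457]
eef_rot: [-0.576, -0.409, 0.41, 0.577]
contact_force: [-3.9, 1.8, 2.8]
opening: 0.005
clock: 20.62
tool_pos: [0.48, -0.0964, 0.1733]
eef_rot: [0.578, 0.411, -0.407, -0.575]
contact_force: [0.2, -0.4, -0.2]
opening: 0.003
t 20.6167 pos [ 0.48   -0.0964  0.1733] toolx yaw 70.71 tilt [ 0.001 -1.    -0.007] shift mm [ -2.  128.8 -73. ] turn y -0.0016 q [ 0.58  0.72 -0.79  2.02  0.79  0.72  0.52] F [ 0.2 -0.4 -0.2] op 0.2
rod A [0.0116 0.0123 0.0727 0.0728] 151
0.07 z 0.0621 B 0.0009
TCP A,B -0.088 0.0011 0.1715 [-0.8  0.6 -0.3]
base A [-0.0946  0.0002] B [-0.0367  0.0423] z 0.0101
-0.09 base B -0.0365 0.0422 rail 
-0.07 base B -0.0372 0.0427 rail (np.float64(-0.0065), np.float64(0.012), np.int64(235))
-0.05 base B -0.0371 0.0427 rail (np.float64(-0.0067), np.float64(0.0121), np.int64(223))
-0.03 base B -0.0366 0.042 rail (np.float64(-0.0069), np.float64(0.0122), np.int64(38))
-0.01 base B -0.0373 0.0427 rail 
stop A [0.0634 0.0851] B [-0.0177  0.0225]
rail A min [-0.07459943 -0.03452907]
rod A [-0.0362 -0.0353  0.0712  0.0726] 384
-0.03 z 0.0615 B 0.001
-0.01 z 0.0615 B 0.0005
0.01 z 0.0614 B 0.0004
0.03 z 0.0615 B 0.0002
0.05 z 0.0615 B 0.001
0.07 z 0.0608 B -0.0002
TCP A,B -0.0889 0.0007 0.1703 [-0.   0.8  0. ]
```

View pics/w9.png

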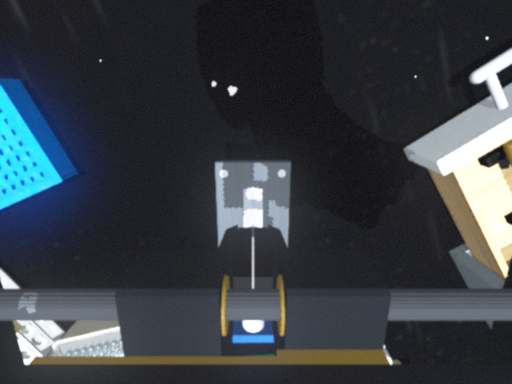

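View pics/s9.png

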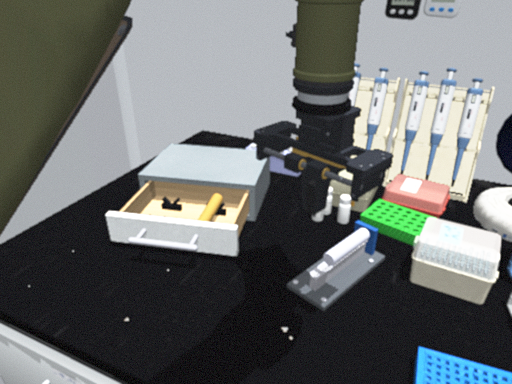

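The scene view shows the rod up against the blue stop (360,240). It advanced 33 mm and then stalled at about 5 N. The vials and the brass rod are undisturbed. Next is the drawer.

```bash
python3 -m inch '[[15,0,10,0,0,0],[27,0,19,0,0,0],[27,0,19,0,0,0],[27,0,19,0,0,0],[27,0,19,0,0,0],[27,0,19,0,0,0],[27,0,19,0,0,0],[25,0,18,0,0,0],[14,0,10,0,0,0]]'; python3 -m inch '[[0,0,0,0,-0.118,0],[0,0,0,0,-0.118,0],[0,0,0,0,-0.118,0],[0,0,0,0,-0.118,0],[0,0,0,0,-0.118,0],[0,0,0,0,0,0],[0,0,0,0,0,0]]';  cat > dr.py <<'E'
from d import *
t=np.radians(14.6);ux=np.array([np.cos(t),np.sin(t)]);uy=np.array([-ux[1],ux[0]])
def drawer(fn):
    W=np.load(f'pics/{fn}.npz')['W'];x,y,z=W[...,0],W[...,1],W[...,2];a=W[...,:2]@ux;b=W[...,:2]@uy
    f=(z>.072)&(z<.08)&(b>-.06)&(b<.16)&(a>.45)&(a<.652);print('white top a',np.percentile(a[f],[2,50,98]).round(4),f.sum())
    f=(z>.05)&(z<.06)&(b>0.01)&(b<.09)&(a>.44)&(a<np.percentile(a[f],2)-.02);print('handle',np.percentile(a[f],[2,50,98]).round(4),f.sum())
    f=(z>.084)&(z<.092)&(b>-.06)&(b<.16)&(a>.6)&(a<.9);print('unit top a',np.percentile(a[f],[1,99]).round(4))
    s=r.get_state();print('TCP a,b',(s['tool_pos'][:2]@ux).round(4),(s['tool_pos'][:2]@uy).round(4))
E
python3 -c "
from dr import *
rel([*(.435*ux+.05*uy),.04],104.6);snap('wrist','w10.png');drawer('w10.png')"
```

```text
clock: 21.47
tool_pos: [0.4036, 0.1613, 0.1694]
eef_rot: [-0.575, -0.41, 0.411, 0.577]
contact_force: [-0.2, -0.2, -0.5]
opening: 0.001
clock: 22.05
tool_pos: [0.4047, 0.1574, 0.1693]
eef_rot: [-0.433, -0.558, 0.559, 0.434]
contact_force: [-0.6, 0.1, -0.6]
opening: 0.007
t 22.05 pos [0.4047 0.1574 0.1693] toolx yaw 104.38 tilt [ 0.    -1.     0.003] shift mm [ -0.3 129.3  -4.1] turn y -0.0038 q [ 0.07  0.71 -0.89  2.17  0.91  0.7   0.37] F [-0.6  0.1 -0.6] op 0.6
white top a [0.5163 0.5182 0.5204] 8
handle [0.4654 0.4689 0.4754] 938Traceback (most recent call last):
  File "<string>", line 3, in <module>
    rel([*(.435*ux+.05*uy),.04],104.6);snap('wrist','w10.png');drawer('w10.png')
                                                               ~~~~~~^^^^^^^^^^^
  File "dr.py", line 7, in drawer
    f=(z>.084)&(z<.092)&(b>-.06)&(b<.16)&(a>.6)&(a<.9);print('unit top a',np.percentile(a[f],[1,99]).round(4))
                                                                          ~~~~~~~~~~~~~^^^^^^^^^^^^^
    return _quantile_unchecked(
        a, q, axis, out, overwrite_input, method, keepdims, weights)
    return _ureduce(a,
                    func=_quantile_ureduce_func,
    ...<5 lines>...
                    overwrite_input=overwrite_input,
                    method=method)
    r = func(a, **kwargs)
    result = _quantile(arr,
                       quantiles=q,
    ...<2 lines>...
                       out=out,
                       weights=wgt)
    slices_having_nans = np.isnan(arr[-1, ...])
                                  ~~~^^^^^^^^^
IndexError: index -1 is out of bounds for axis 0 with size 0
```

View pics/w10.png

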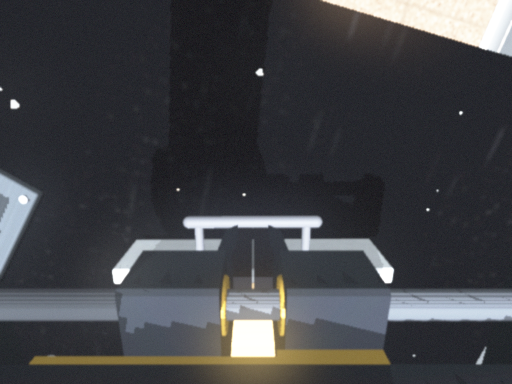

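By depth, the handle is at a≈0.4695 and the TCP at a=0.431, so descending in front of it is clear.

```bash
python3 -m inch '[[0,15,0,0,-0.004,0],[0,30,0,0,0,0],[0,35,0,0,0,0],[0,25,0,0,0,0],[0,15,0,0,0,0],[0,8,0,0,0,0],[0,0,0,0,0,0]]'; python3 -m inch '[[0,0,-4,0,0,0],[0,0,-8,0,0,0],[0,0,-8,0,0,0],[0,0,-6,0,0,0],[0,0,-6,0,0,0],[0,0,-6,0,0,0],[0,0,-8,0,0,0]]';python3 -c "
from dr import *
rel([*(.5835*ux+.05*uy),.04],104.6)"
```

```text
clock: 22.68
tool_pos: [0.4043, 0.1573, 0.0408]
eef_rot: [-0.431, -0.559, 0.561, 0.432]
contact_force: [-0.1, -0.2, 0.1]
opening: 0.008
clock: 23.27
tool_pos: [0.4497, 0.1695, 0.0436]
eef_rot: [-0.432, -0.56, 0.56, 0.432]
contact_force: [-1.5, -0.6, 0.2]
opening: 0.008
t 23.2667 pos [0.4497 0.1695 0.0436] toolx yaw 104.74 tilt [ 0. -1.  0.] shift mm [  -1.     3.6 -105.6] turn y 0.0025 q [-0.07  0.94 -0.65  2.11  1.24  0.55  0.16] F [-1.5 -0.6  0.2] op 0.7
```

```bash
python3 -m inch '[[0,0,-9,0,0,0],[0,0,-9,0,0,0],[0,0,-9,0,0,0],[0,0,-9,0,0,0],[0,0,-9,0,0,0],[0,0,-9,0,0,0],[0,0,-9,0,0,0],[0,0,-9,0,0,0],[0,0,-9,0,0,0],[0,0,-9,0,0,0],[0,0,-4,0,0,0]]';  python3 -m inch '[[0,0,-2,0,0,0],[0,0,-2,0,0,0],[0,0,-2,0,0,0]]';python3 -c "
from dr import *
rel([*(.5885*ux+.05*uy),.04],104.6)"
```

```text
clock: 24.18
tool_pos: [0.5421, 0.1937, 0.0437]
eef_rot: [0.432, 0.56, -0.559, -0.432]
contact_force: [-1.3, 0.8, 0.6]
opening: -0.001
clock: 24.43
tool_pos: [0.5461, 0.1949, 0.043]
eef_rot: [-0.431, -0.56, 0.56, 0.431]
contact_force: [-1.7, -0.4, 0.5]
opening: 0.006
t 24.4333 pos [0.5461 0.1949 0.043 ] toolx yaw 104.8 tilt [-0.    -1.     0.001] shift mm [ -1.    3.  -10.9] turn y 0.0036 q [-0.02  1.03 -0.74  1.81  1.02  0.74  0.49] F [-1.7 -0.4  0.5] op 0.5
```

```bash
python3 -m inch '[[0,0,-2,0,0,0],[0,0,-2,0,0,0],[0,0,-2,0,0,0],[0,0,-1,0,0,0]]';  python3 -m inch '[[0,0,-1,0,0,0],[0,0,-1,0,0,0],[0,0,-1,0,0,0]]';  python3 -m inch '[[0,0,-1,0,0,0],[0,0,-1,0,0,0]]'; python3 -c "
from dr import *
rel([*(.5885*ux+.05*uy),.04],104.6)"
```

```text
clock: 24.77
tool_pos: [0.5535, 0.1969, 0.0427]
eef_rot: [0.432, 0.56, -0.56, -0.431]
contact_force: [-1.2, 0.2, 1.6]
opening: 0.004
clock: 25.02
tool_pos: [0.5562, 0.1976, 0.0427]
eef_rot: [-0.431, -0.56, 0.56, 0.431]
contact_force: [-1.4, -0.4, 1.6]
opening: 0.003
clock: 25.18
tool_pos: [0.5569, 0.1978, 0.0426]
eef_rot: [-0.431, -0.559, 0.561, 0.432]
contact_force: [-5.0, -1.3, 4.5]
opening: 0.007
t 25.1833 pos [0.5569 0.1978 0.0426] toolx yaw 104.81 tilt [-0.001 -1.     0.002] shift mm [-1.   2.6  0.3] turn y 0.0037 q [-0.01  1.04 -0.75  1.78  1.    0.76  0.53] F [-5.  -1.3  4.5] op 0.6
```

```bash
python3 -m inch '[[0,0,-1,0,0,0],[0,0,-1,0,0,0],[0,0,-1,0,0,0],[0,0,0,0,0,0]]'; python3 -m inch '[[0,0,3,0,0,0],[0,0,5,0,0,0],[0,0,12,0,0,0],[0,0,20,0,0,0],[0,-20,20,0,0,0],[0,-35,0,0,0,0],[0,-35,0,0,0,0],[0,-30,0,0,0,0],[0,0,0,0,0,0],[0,0,0,0,0,0]]'; python3 -c "
from dr import *
rel([*(.5885*ux+.05*uy),.04],104.6)
for n in('wrist','scene','top'):
  snap(n,n+'11.png')
  try: drawer(n+'11.png')
  except Exception as e: print(e)
from rr import rodrail
rodrail('scene11.png')"
```

```text
clock: 25.52
tool_pos: [0.5571, 0.1978, 0.0425]
eef_rot: [-0.43, -0.558, 0.563, 0.432]
contact_force: [-10.4, -3.9, 8.8]
opening: 0.008
clock: 26.35
tool_pos: [0.5046, 0.1842, 0.1643]
eef_rot: [0.433, 0.562, -0.558, -0.431]
contact_force: [-0.3, -0.2, -1.2]
opening: 0.003
t 26.35 pos [0.5046 0.1842 0.1643] toolx yaw 104.75 tilt [ 0.001 -1.    -0.005] shift mm [ -1.3 124.6 -53.2] turn y 0.0026 q [ 0.06  0.82 -0.87  1.89  0.84  0.85  0.57] F [-0.3 -0.2 -1.2] op 0.3
index -1 is out of bounds for axis 0 with size 0
white top a [0.6366 0.6428 0.6518] 411
handle [0.5966 0.6005 0.6061] 143
unit top a [0.6529 0.8366]
TCP a,b 0.533 0.0503
white top a [0.6384 0.645  0.6515] 339
index -1 is out of bounds for axis 0 with size 0
rod A [-0.0363 -0.0354  0.0716  0.0727] 385
-0.03 z 0.0615 B 0.0009
-0.01 z 0.0618 B 0.0004
0.01 z 0.0614 B 0.0006
0.03 z 0.0613 B 0.0005
0.05 z 0.0611 B 0.0004
0.07 z 0.061 B -0.0002
TCP A,B -0.1574 0.2731 0.1615 [-0.3  0.5 -1.2]
```

View pics/scene11.png

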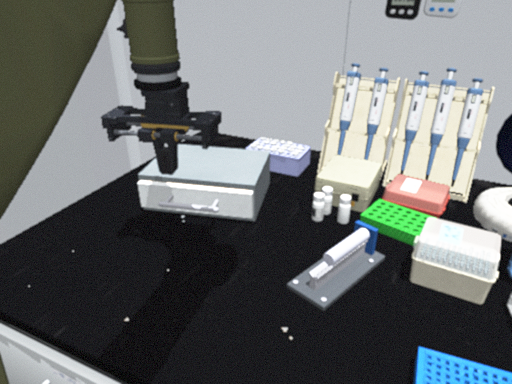

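View pics/top11.png

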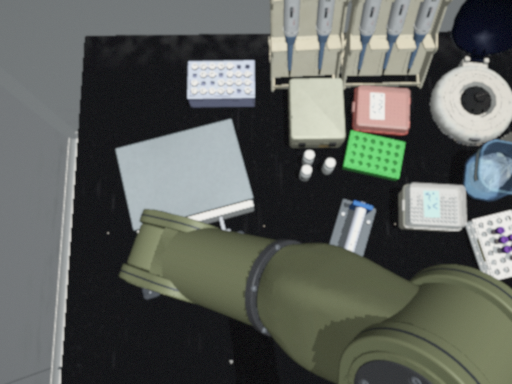

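Run:
```python
import cv2,numpy as np
a=cv2.imread('pics/top11.png')[190:250,330:385];b=cv2.imread('pics/scene11.png')[210:290,290:390]
cv2.imwrite('pics/z.png',np.hstack([cv2.resize(a,(385,420),interpolation=cv2.INTER_CUBIC),cv2.resize(b,(400,420),interpolation=cv2.INTER_CUBIC)]))
```

```text
(no output)
```

View pics/z.png

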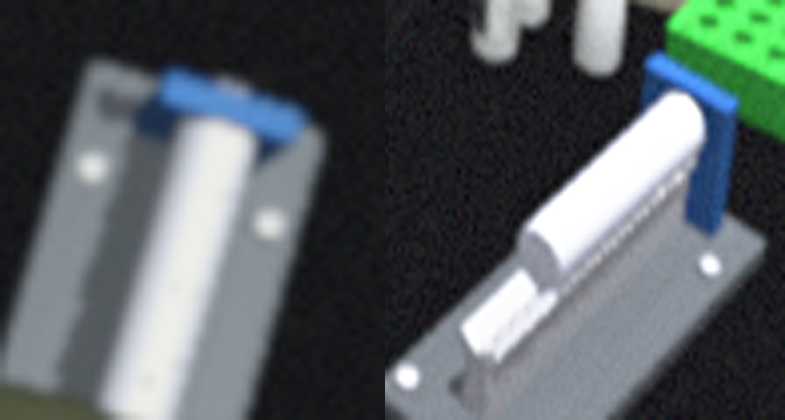

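Both zooms show the rod seated in the groove with its front end against the blue stop. The drawer is shut, so I'm handing in.

```bash
python3 -c "
from plant import r
r.finish_job()"
```

```text
the job is handed in; nothing more can be done
```

The job is done and handed in at about 26.5 s of the 72 s allowed. The order was as asked:
1. **Drawer opened:** I pulled it about 130 mm by the handle.
2. **Rod laid and released:** I lifted out the silver rod and laid it in the groove with its front end about 33 mm short of the stop.
3. **Rod pushed:** I pushed it with closed fingers until it stalled at the stop at about 5 N.
4. **Drawer shut:** I pushed it by the handle until it stalled at about 11 N.

**Last checks:**
- **Rod:** it lies level and aligned in the groove. It advanced 33 mm, which matches the gap measured before the push, and its front end looks flush with the blue stop in both zoomed pictures.
- **Drawer:** the white front is about 4 mm further in than at the start, and it would not move further when pushed.
- **Brass rod and vials:** the brass rod was still in the drawer in the last picture before closing. The vials look to be standing where they were; I judged that by eye, not by measurement.
- **Robot:** the gripper was clear of everything at hand-in.

**Disagreements:**
- The cameras differed by up to about 3.5 mm on the rail's sideways position. I used the wrist camera's view of the rail relative to the held rod.
- The rod appeared to slip about 2.5 mm towards the fingertips while carried; the touchdown height fitted that.
- The last wrist and top-view handle measurements gave no reading because the arm or view blocked them. The shut drawer therefore rests on the scene and top pictures and the push force.

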